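# Hang the basket of press blocks back on the bench rail

## Robot

A 6-joint arm with a two-finger parallel gripper is mounted at the origin on the work surface. World frame = base frame: x ahead of the robot, y to its left, z up, the work surface at z = 0. Lengths are in m, angles in degrees, forces in N, time in s.
With the tool pointing down it reaches from about 0.3 to 0.75 m from the base axis. Payload 8.5 kg.
Tool frame: the origin (TCP) lies midway between the tips of the shut fingers; the grasp point (between the pads) lies 19 mm behind it; z points along the fingers, y is the direction in which the jaws open and shut (so a half turn about z gives the same grasp; the last joint's range is limited). The gripper opens to 85 mm and grips with 20 to 120 N. Pads are 22 mm wide; open, the fingers measure 114 mm over their backs; the gripper's body (76 mm by 85 mm) begins 54 mm behind the grasp point. The pads swing forward as they close: fully open they stand 13 mm farther back than shut.
Start: joints at [-84.586, 21.807, 74.336, -0, 83.858, -12.336], TCP at [0.168, -0.524, 0.231] pointing down, gripper open.
Joint ranges: [-178.18, 178.18], [-50.72, 133.34], [12.68, 142.11], [-81.47, 261.47], [9.98, 163.14], [-165.26, 165.26]. Speed limits (degrees/s): [136.94, 136.94, 180, 180, 180, 180].

## Interface

Orientations are given as a 3x3 rotation matrix whose columns are the frame's x, y, z axes.
In Python, from rig import env, viewer, ticket gives the robot as it stands. The module is installed in compiled form; this text tells all that it offers.
- The arm moves only by the shell command python3 -m pendant 'ROWS' [FORCE]. ROWS is JSON, a list of rows, each a list of 3 entries, a list of its own where there are three numbers: the shift along the world's x, y, z in mm, then the turn about the world's z in rad, then the opening, from -1 (shut) to 1 (fully open). A call has 1 to 12 rows; each row shifts and turns the pose as measured when the row begins; what a row does not reach is not made up. A row lasts 1/8 s, in which the tool goes at most 62.5 mm and 10.7 degrees, less where a joint would pass 70% of its speed; a pose out of reach is approached as far as the arm can. A call with a gripper value outside its range is refused whole. The fingers move at their own pace and stop on an object; FORCE is the grip in N (left out, the last holds). Time passes only in rows, so rows that do not move let the fingers close. It gives the time, the measured TCP pose, the force and the opening at its end, in the units of the state.
- env.observe(): the state, without advancing time (a new reading comes with each control period).
- viewer.get_image(name): name is "scene" or "top"; returns (picture, depth): 480x640x3 uint8, red, green, blue; 480x640 float32, m along the optical axis (not along the pixel's ray), 0 where there is no reading.
- viewer.camera_params(name): a dict with "fx", "fy", "cx", "cy" (pixels), "D" ([k1, k2, p1, p2, k3] as OpenCV has them; the pictures are not rectified), "rvec" (rotation vector, rad) and "tvec" (3), from world to camera coordinates, as OpenCV has them. Camera axes: x right, y down, z forward; pixel columns grow to the right and rows downward; lengths in m; the calibration is good to about 2 mm. A picture is of the moment at which its call begins. camera_params takes no time and is no camera call.
- ticket.close_job(): hands the job in, once; it reports no verdict.
The state is a dict: "time_s": time; "q": joint angles; "qvel": joint speeds; "joint_efforts": joint torques, N m; "position": TCP position; "tool_rot": TCP orientation; "ft_force": force on the tool from outside, world axes, zero at the start; "wrist_torque": the same for the moment, N m; "grip_width": finger opening in m.
Only numpy, scipy, OpenCV 4.12 (cv2) and the standard library are available. Lean on these libraries where they do the work, as an engineer would, in place of code of your own. Each camera call takes 0.05 s, during which the arm holds its last target. There are 200 camera calls.

## Task

Clear the mounting table: hang the white basket by the middle of its handle on the one empty hook of the rail and let go, so that it hangs still and about level with both wooden blocks still inside. Do not knock over the two bottles.

Things in the scene. Friction and masses are not known exactly. Their poses are not given: they have to be found in the camera images.
- basket: White slatted plastic basket, open on top: 110 mm wide (x), 180 long (y), walls 65 high, 4 thick (rim 9); 0.15 to 0.31 kg empty. Origin: centre of underside, z up. A stiff fixed round handle, 10 mm thick, arches along its length in the plane x = 0, from the end walls up to a straight level top bar along y, from y = -56 to 56 mm, its centre line 155 mm above the underside (160 in all).
- handle (a point): Middle of the handle's straight top bar, on its centre line (basket x = 0, y = 0, z = 155 mm). Axes as the basket's: the bar runs along y.
- block_a: Loose wooden press block, 45 x 60 x 25 mm, lying flat on the basket's floor in its -y half. Origin: centre of its underside. About 60 g.
- block_b: The same kind of block in the basket's +y half.
- rail: Fixed bench rail: level 16 mm aluminium tube, 590 mm long along y, centre line 285 mm up, on two 18 mm posts at y = -265 and 265 mm with flat feet 130 mm deep (x), 45 wide. Origin: on the table below mid-tube. Its three equal hooks, at y = -180, 0 and 180 mm, point to its -x, towards the robot; in varying order one is empty, one holds scissors, one a brush.
- free_hook: The empty hook: 8 mm round steel wire bent in its plane y = 0. Origin: on the table below the tube at its clamp; axes as the rail's. The wire goes from the tube (285 mm up) forward to -x, bends down into a U open at the top and ends in an upturned tip with an 11 mm black ball at x = -104 mm (ball's top 287 mm up). The U's clear mouth is 33 to 40 mm wide along x.
- hook_seat (a point): Lowest point of the empty hook's U, on the wire's centre line (hook x = -80 mm, y = 0, 238 mm above the table). Axes as the hook's. A bar resting in the U crosses the wire along y; the handle's centre line then lies 9 mm above this point.
- scissors_hook: The hook with the scissors, of the same shape and with the same origin as the empty one. The scissors hang from it by one finger bow, reach down to about 50 mm above the table, 60 mm to its -y side and 40 mm to its +y side, and can swing.
- brush_hook: The hook with the flat dusting brush, likewise: 56 mm wide, reaching down to about 55 mm above the table, free to swing.
- glue: White glue bottle standing on the table, 52 mm in diameter, 135 mm tall. Origin: centre of its underside, z up.
- wash_bottle: White wash bottle with a red cap and bent spout, standing on the table, 70 mm in diameter, 180 mm tall. Origin: centre of its underside, z up.

How it is judged:
By the outcome, as a careful person would: the job done as asked, in the order asked, and still so for the second after the job is handed in, with the robot touching nothing.
It also fails if it takes over 48 s, if anything falls off the work surface, if the arm or the gripper's body presses on something with over 40 N, if the wrist force passes 120 N, or if a joint passes its speed limit or range.

## Working session

There is one attempt and no reset: what is moved stays moved. The work goes in short steps, Python scripts to look and compute and a shell command to move; the robot and the scene stay as the last step left them, time stands still between calls to the robot, and variables do not carry over. Pictures are saved under pics/ and viewed, about 8 in all and at most 12, crops included, and the job is handed in when it is done.

```bash
mkdir -p pics
cat > h.py <<'E'
import numpy as np,cv2
from rig import env,viewer,ticket
def cam(n):
    p=viewer.camera_params(n);K=np.array([[p['fx'],0,p['cx']],[0,p['fy'],p['cy']],[0,0,1.]])
    return K,np.array(p['D'],float),np.array(p['rvec'],float).reshape(3,1),np.array(p['tvec'],float).reshape(3,1)
def ray(n,u,v):
    K,D,r,t=cam(n);R=cv2.Rodrigues(r)[0];q=cv2.undistortPoints(np.array([[[u,v]]],float),K,D)[0,0]
    return (-R.T@t).ravel(), R.T@np.array([q[0],q[1],1.])
def atz(n,u,v,z):
    o,d=ray(n,u,v);return o+d*(z-o[2])/d[2]
def tri(a,b):
    o1,d1=ray('scene',*a);o2,d2=ray('top',*b)
    s=np.linalg.lstsq(np.c_[d1,-d2],o2-o1,rcond=None)[0];p=o1+d1*s[0];q=o2+d2*s[1]
    return (p+q)/2*1000,np.linalg.norm(p-q)*1000
def dep(n,u,v,d):
    o,r=ray(n,u,v);return (o+r*d)*1000
def proj(n,P):
    K,D,r,t=cam(n);return cv2.projectPoints(np.array(P,float).reshape(-1,3)/1000,r,t,K,D)[0].reshape(-1,2)
E
python3 - <<'E'
from h import *
for n in('scene','top'):
    im,d=viewer.get_image(n);cv2.imwrite(f'pics/{n}0.png',im[:,:,::-1]);np.save(f'{n}0.npy',d);
    o,r=ray(n,320,240);print(n,o,r,cam(n)[0][0,0])
print(env.observe())
E
```

```text
scene [1.54058247 0.54462358 1.06148134] [-0.67152498 -0.41790136 -0.61201437] 562.3793142881663
top [ 0.34289214 -0.03468542  1.33299922] [ 0.20301205 -0.00983318 -0.97922047] 502.6922188377307
{'time_s': 0.1, 'q': array([-8.45854742e+01,  2.18392294e+01,  7.43780940e+01,  1.67059282e-03,
        8.38590329e+01, -1.23333731e+01]), 'qvel': array([ 0.03694649, -0.10031642, -0.21638335,  0.12009931, -0.01759949,
       -0.09294351]), 'joint_efforts': array([ 4.55511297e-03, -4.49220264e+01, -2.31657547e+01, -1.15909265e-04,
        3.62291372e-03,  1.71100476e-05]), 'position': array([ 0.16765879, -0.52355737,  0.23076748]), 'tool_rot': array([[ 9.52407951e-01,  3.04826321e-01, -9.68909619e-05],
       [ 3.04826175e-01, -9.52407074e-01,  1.32945880e-03],
       [ 3.12974397e-04, -1.29572203e-03, -9.99999112e-01]]), 'ft_force': array([-0.10295017,  0.27062828, -0.11975119]), 'wrist_torque': array([-0.0030847 , -0.04060444,  0.03921409]), 'grip_width': 0.08584162359351566}
```

View pics/scene0.png

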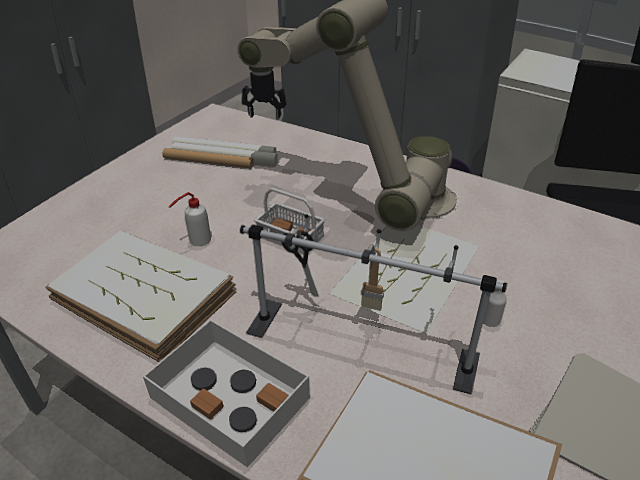

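View pics/top0.png

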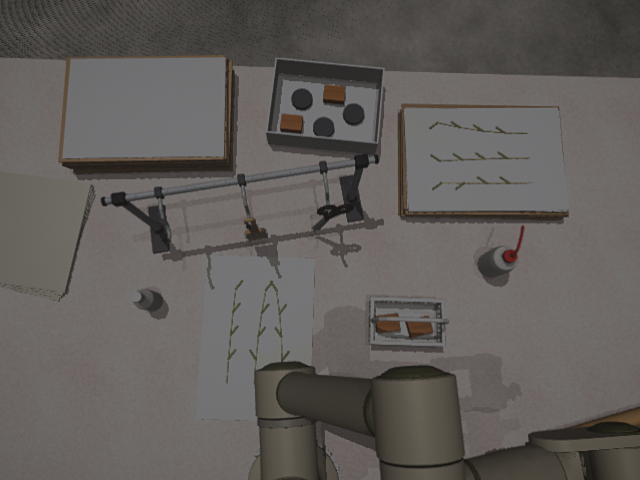

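The scene view shows the basket at (290,220), scissors on the hook at (290,245), the brush at (372,280), and the empty hook on the right end at (452,265) with the glue behind it at (495,308). In the top view the basket is at (407,322), the empty hook at (160,205) and the glue at (148,300). I'll enlarge these areas.

Run:
```python
import cv2,numpy as np
a=cv2.imread('pics/scene0.png');b=cv2.imread('pics/top0.png')
def c(i,x,y,w=100,h=75):return cv2.resize(i[y:y+h,x:x+w],(400,300),interpolation=cv2.INTER_CUBIC)
o=np.vstack([np.hstack([c(a,245,180),c(a,420,230)]),np.hstack([c(b,358,285),c(b,110,170)])])
cv2.imwrite('pics/crop0.png',o)
```

```text
(no output)
```

View pics/crop0.png

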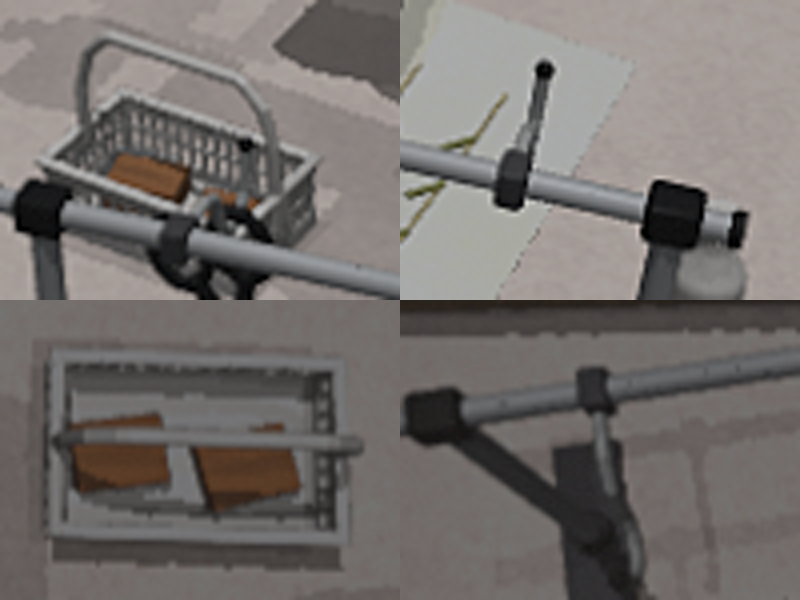

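Basket handle bar: scene from (272,189) to (304,199), top from (383,319) to (443,321). Hook ball: scene (456,247.5). Clamp: scene (448,275), top (158.7,192.5). The ball is cut off in the top crop, so I'll crop lower and start computing.

Run:
```python
from h import *
b=cv2.imread('pics/top0.png');a=cv2.imread('pics/scene0.png')
def c(i,x,y,w,h,W,H):return cv2.convertScaleAbs(cv2.resize(i[y:y+h,x:x+w],(W,H),interpolation=cv2.INTER_CUBIC),alpha=1.6)
cv2.imwrite('pics/crop1.png',np.hstack([c(b,110,180,100,150,400,600),np.vstack([c(a,440,240,100,75,400,300),c(b,90,150,300,110,400,147),np.zeros((153,400,3),np.uint8)])]))
dt=np.load('top0.npy');ds=np.load('scene0.npy')
# handle: scene bar ends ray x plane of top line
o,d1=ray('top',383,319);_,d2=ray('top',443,321);n=np.cross(d1,d2)
for uv in((272,189.3),(288,193.5),(304.5,198.8)):
    p,r=ray('scene',*uv);s=n@(o-p)/(n@r);print('bar',(p+s*r)*1000)
print('clamp',tri((448.2,275),(158.7,192.5)))
for n_,pts in dict(L=((505,287),(103,202)),R=((241,230),(378,158)),pL=((489,283),(118,199)),pR=((254,233),(364,160))).items():print(n_,tri(*pts))
# depth cloud of basket bar and walls from top
K,D,r,t=cam('top')
def cloud(nm,dd,u0,u1,v0,v1):
    return np.array([np.r_[dep(nm,u,v,dd[v,u]),u,v] for v in range(v0,v1) for u in range(u0,u1) if dd[v,u]>0])
P=cloud('top',dt,355,460,285,360)
B=P[P[:,2]>143];print('bar top depth',len(B),B[:,:3].mean(0),B[:,:3].min(0),B[:,:3].max(0),np.polyfit(B[:,1],B[:,0],1))
W=P[(P[:,2]>58)&(P[:,2]<72)];q=cv2.minAreaRect(W[:,:2].astype(np.float32));print('rim',len(W),q)
Bl=P[(P[:,2]>15)&(P[:,2]<40)]
Q=cloud('top',dt,95,385,150,210);Q=Q[(Q[:,2]>280)&(Q[:,2]<300)];print('tube',len(Q),np.polyfit(Q[:,1],Q[:,0],1),np.percentile(Q[:,1],[0.5,99.5]),Q[:,2].mean())
H=cloud('top',dt,140,185,180,255);H=H[(H[:,2]>225)&(H[:,2]<300)];
for h in H[::6]:print(h.round().astype(int),end=' ')
S=cloud('scene',ds,450,463,240,256);S=S[S[:,2]>200];print('ball S',S[:,:3].mean(0),S[:,:3].max(0)) if len(S) else 0
G=cloud('top',dt,125,170,280,315);G=G[G[:,2]>70];print('glue',G[:,:3].min(0),G[:,:3].max(0))
G=cloud('top',dt,470,530,220,285);G=G[G[:,2]>70];print('wash',G[:,:3].min(0),G[:,:3].max(0))
```

```text
bar [ 405.43762724 -329.35664312  152.70308524]
bar [ 405.14352358 -271.35877826  156.67800552]
bar [ 405.01978582 -213.52353005  157.42014266]
clamp (array([652.95964298, 307.66815432, 284.92286176]), np.float64(1.3397949068749584))
L (array([627.59892854, 424.64053334, 284.97061631]), np.float64(0.6494520321179709))
R (array([ 748.66018087, -166.11805385,  283.15250252]), np.float64(2.856458990318801))
pL (array([634.94711512, 392.11974358, 287.02013323]), np.float64(0.031233031198198116))
pR (array([ 742.42510061, -134.35681306,  282.90937839]), np.float64(5.1335813018149565))Traceback (most recent call last):
  File "<stdin>", line 16, in <module>
  File "<stdin>", line 15, in cloud
  File "h.py", line 16, in dep
    o,r=ray(n,u,v);return (o+r*d)*1000
        ~~~^^^^^^^
  File "h.py", line 7, in ray
    K,D,r,t=cam(n);R=cv2.Rodrigues(r)[0];q=cv2.undistortPoints(np.array([[[u,v]]],float),K,D)[0,0]
            ~~~^^^
  File "h.py", line 4, in cam
    p=viewer.camera_params(n);K=np.array([[p['fx'],0,p['cx']],[0,p['fy'],p['cy']],[0,0,1.]])
ValueError: time passes only in moves, steps and waits
```

View pics/crop1.png

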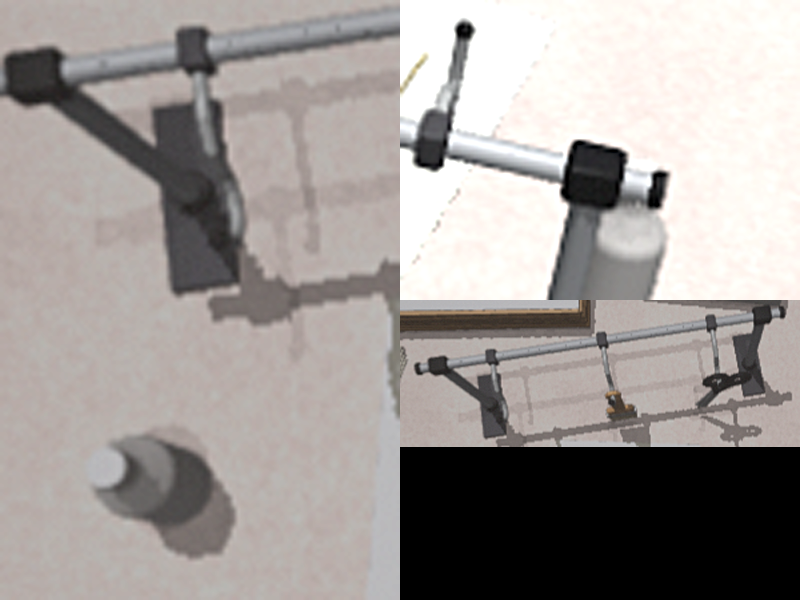

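```bash
python3 - <<'E'
import re
s=open('h.py').read()
s=s.replace("def cam(n):\n    p=viewer.camera_params(n);","import functools,pickle,os\n@functools.lru_cache(None)\ndef par(n):\n    f=n+'.pkl'\n    if not os.path.exists(f):pickle.dump(viewer.camera_params(n),open(f,'wb'))\n    return pickle.load(open(f,'rb'))\ndef cam(n):\n    p=par(n);")
open('h.py','w').write(s)
E
python3 - <<'E'
from h import *
dt=np.load('top0.npy');ds=np.load('scene0.npy')
def cloud(nm,dd,u0,u1,v0,v1):
    return np.array([np.r_[dep(nm,u,v,dd[v,u]),u,v] for v in range(v0,v1) for u in range(u0,u1) if dd[v,u]>0])
P=cloud('top',dt,355,460,285,360)
B=P[P[:,2]>148];print('bar top depth',len(B),B[:,:3].mean(0),B[:,:3].min(0),B[:,:3].max(0),np.polyfit(B[:,1],B[:,0],1))
W=P[(P[:,2]>58)&(P[:,2]<72)];print('rim',len(W),cv2.minAreaRect(W[:,:2].astype(np.float32)))
Q=cloud('top',dt,95,385,150,210);Q=Q[(Q[:,2]>284)&(Q[:,2]<296)];print('tube',len(Q),np.polyfit(Q[:,1],Q[:,0],1),np.percentile(Q[:,1],[0.5,99.5]),Q[:,2].mean())
S=cloud('scene',ds,450,463,240,256);S=S[S[:,2]>200];print('ball S',S[:,:3].mean(0),S[:,:3].max(0)) if len(S) else 0
print('ball ray',atz('scene',456,247.5,.2815)*1000)
G=cloud('top',dt,125,170,280,315);G=G[G[:,2]>70];print('glue',G[:,:3].min(0),G[:,:3].max(0))
G=cloud('top',dt,470,530,220,285);G=G[G[:,2]>70];print('wash',G[:,:3].min(0),G[:,:3].max(0))
C=np.array([653,307.7,0]);y=np.radians(11.6);R=np.array([[np.cos(y),-np.sin(y),0],[np.sin(y),np.cos(y),0],[0,0,1]])
for h in((0,0,285),(-80,0,238),(-104,0,281.5)):
    w=C+R@h;print(h,w,proj('scene',w),proj('top',w))
E
```

```text
bar top depth 272 [ 405.89719467 -267.83893007  158.4536178 ] [ 400.90828702 -343.39015406  148.02904271] [ 411.36889416 -194.41063899  165.55442144] [-4.69676278e-03  4.04639219e+02]
rim 818 ((406.1874694824219, -271.65765380859375), (117.3282470703125, 187.69573974609375), 0.4202389121055603)
tube 1969 [-1.95776179e-01  7.09449487e+02] [-163.56657723  424.00479379] 291.3239764494716
ball S [553.55222484 287.44990208 276.19511688] [558.48628112 291.85413395 290.99087635]
ball ray [551.53977297 287.96306688 281.5       ]
glue [413.71919133 358.98971784  70.50051224] [463.42521152 404.48961206 142.6809096 ]
wash [ 530.88105603 -532.23985697   70.07479921] [ 639.05901138 -466.95873849  185.80394285]
(0, 0, 285) [653.  307.7 285. ] [[447.89084588 275.0056935 ]] [[158.36913551 192.56269987]]
(-80, 0, 238) [574.63398003 291.61376631 238.        ] [[451.16075514 268.5495287 ]] [[168.60208408 232.84794933]]
(-104, 0, 281.5) [551.12417404 286.7878962  281.5       ] [[455.57536338 247.23359559]] [[164.17193699 239.26860625]]
```

The views agree: handle middle (405,-271.5,155) with yaw about 0.3°; rail yaw about 11.1°; hook seat about (574.5,292,238), bar target z 247. I'll grasp 36 mm to the -y side of the handle's middle so the fingers clear the hook wire, moving above it first.

```bash
python3 -m pendant '[[[34,31,0],0.18,1],[[34,31,0],0.18,1],[[34,31,0],0.18,1],[[34,31,0],0.18,1],[[34,31,0],0.18,1],[[34,31,0],0.18,1],[[34,31,0],0.18,1],[[0,0,0],0,1]]' 100
```

```text
time_s: 1.1
position: [0.411, -0.2983, 0.2279]
tool_rot: [[-0.039, 0.999, -0.006], [0.999, 0.039, 0.003], [0.004, -0.005, -1.0]]
ft_force: [-0.2, 0.4, -0.0]
grip_width: 0.0854
```

```bash
python3 -m pendant '[[[-5.5,-9,0],-0.034,0.6],[[0,0,0],0,0.6],[[0,0,0],0,0.6]]'
```

```text
time_s: 1.48
position: [0.4036, -0.3095, 0.2274]
tool_rot: [[0.003, 1.0, -0.006], [1.0, -0.003, 0.004], [0.004, -0.006, -1.0]]
ft_force: [-0.1, 0.2, 0.9]
grip_width: 0.068
```

```bash
python3 -m pendant '[[[1,1,-30],0.003,0.6],[[0,0,-30],0,0.6],[[0,0,-20],0,0.6],[[0,0,-11],0,0.6],[[0,0,0],0,0.6]]'
python3 - <<'E'
from h import *
im,d=viewer.get_image('scene');cv2.imwrite('pics/s2.png',cv2.resize(im[150:270,220:380,::-1],(800,600),interpolation=cv2.INTER_CUBIC))
E
```

```text
time_s: 2.1
position: [0.4029, -0.311, 0.1347]
tool_rot: [[0.006, 1.0, -0.005], [1.0, -0.006, 0.002], [0.002, -0.005, -1.0]]
ft_force: [0.2, 0.4, 0.6]
grip_width: 0.0684
```

View pics/s2.png

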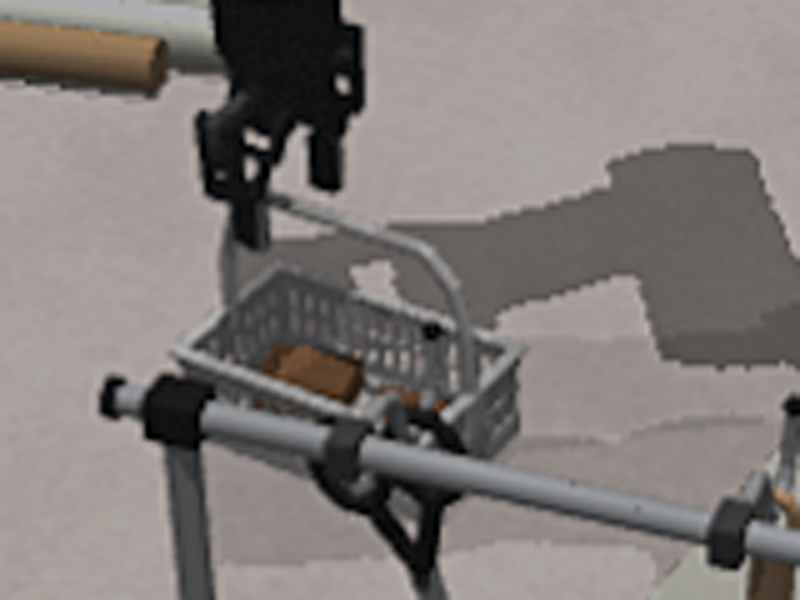

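The fingers straddle the bar, near finger at crop (250,220) and far finger at (325,165), on its -y part. I'll nudge slightly and close.

```bash
python3 -m pendant '[[[2.5,4,1],0.008,0.6],[[0,0,0],0,-0.3],[[0,0,0],0,-1],[[0,0,0],0,-1],[[0,0,0],0,-1],[[0,0,0],0,-1],[[0,0,0],0,-1]]' 100
```

```text
time_s: 3.02
position: [0.4067, -0.3077, 0.1385]
tool_rot: [[-0.003, 1.0, -0.001], [1.0, 0.003, -0.002], [-0.002, -0.001, -1.0]]
ft_force: [1.1, 0.5, 0.9]
grip_width: 0.0069
```

```bash
python3 -m pendant '[[[0,0,6],0,-1],[[0,0,12],0,-1],[[0,0,16],0,-1],[[0,0,16],0,-1],[[0,0,8],0,-1],[[0,0,0],0,-1],[[0,0,0],0,-1]]'
python3 - <<'E'
from h import *
im,d=viewer.get_image('scene');cv2.imwrite('pics/s3.png',cv2.resize(im[130:250,220:380,::-1],(800,600),interpolation=cv2.INTER_CUBIC))
E
```

```text
time_s: 3.9
position: [0.4056, -0.307, 0.1992]
tool_rot: [[-0.003, 1.0, -0.004], [1.0, 0.003, -0.001], [-0.001, -0.004, -1.0]]
ft_force: [0.5, -0.1, -3.5]
grip_width: 0.0067
```

View pics/s3.png

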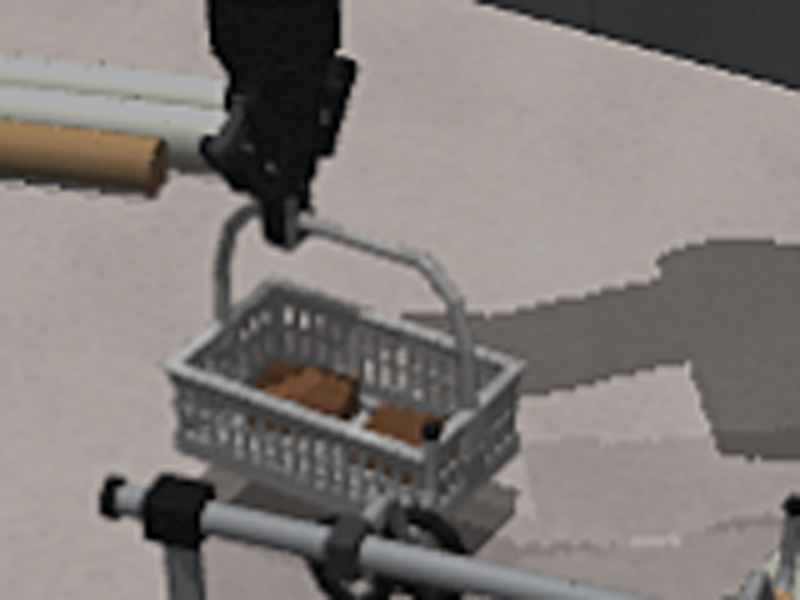

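The basket is lifted level with both blocks inside (crop (305,390) and (400,420)). Next I'll raise it, then travel in front of the rail.

```bash
python3 -m pendant '[[[0,0,8],0,-1],[[0,0,16],0,-1],[[0,0,20],0,-1],[[0,0,20],0,-1],[[0,0,20],0,-1],[[0,0,16],0,-1],[[0,0,8],0,-1],[[0,8,0],0,-1],[[2,16,0],0,-1],[[3,24,0],0,-1],[[3,26,0],0.01,-1],[[3,26,0],0.01,-1]]' && python3 -m pendant '[[[4,26,0],0.01,-1],[[4,26,0],0.01,-1],[[4,26,0],0.01,-1],[[4,26,0],0.01,-1],[[4,26,0],0.01,-1],[[4,26,0],0.01,-1],[[4,26,0],0.01,-1],[[4,26,0],0.01,-1],[[4,26,0],0.01,-1],[[4,26,0],0.01,-1],[[4,26,0],0.01,-1],[[4,26,0],0.01,-1]]'
```

```text
time_s: 5.45
position: [0.4153, -0.2003, 0.3083]
tool_rot: [[-0.022, 1.0, -0.01], [1.0, 0.022, 0.007], [0.007, -0.01, -1.0]]
ft_force: [-0.3, -0.2, -2.5]
grip_width: 0.0063
time_s: 6.95
position: [0.4551, 0.1346, 0.3022]
tool_rot: [[-0.153, 0.988, -0.024], [0.988, 0.153, 0.01], [0.014, -0.022, -1.0]]
ft_force: [-0.1, -0.2, -3.4]
grip_width: 0.007
```

```bash
python3 -m pendant '[[[5,22,2],0.01,-1],[[5,22,2],0.01,-1],[[6,22,1],0.01,-1],[[6,18,1],0,-1],[[5,10,0],0,-1],[[0,4,0],0,-1],[[0,0,0],0,-1],[[0,0,0],0,-1],[[0,0,0],0,-1]]'
python3 - <<'E'
from h import *
for n in('scene','top'):
    im,d=viewer.get_image(n);cv2.imwrite(f'pics/{n}4.png',im[:,:,::-1]);np.save(f'{n}4.npy',d)
a=cv2.imread('pics/scene4.png')[170:320,370:520];b=cv2.imread('pics/top4.png')[180:330,110:260]
cv2.imwrite('pics/c4.png',np.hstack([cv2.resize(x,(400,400),interpolation=cv2.INTER_CUBIC) for x in(a,b)]))
print(env.observe()['position'],env.observe()['tool_rot'])
E
```

```text
time_s: 8.07
position: [0.4776, 0.2395, 0.3055]
tool_rot: [[-0.186, 0.982, -0.032], [0.982, 0.187, 0.008], [0.014, -0.03, -0.999]]
ft_force: [0.1, 0.5, -3.2]
grip_width: 0.0064
[0.47762888 0.23958675 0.30546359] [[-0.18639654  0.98194889 -0.03213579]
 [ 0.98238046  0.18673174  0.00773925]
 [ 0.01360032 -0.030127   -0.99945355]]
```

View pics/c4.png

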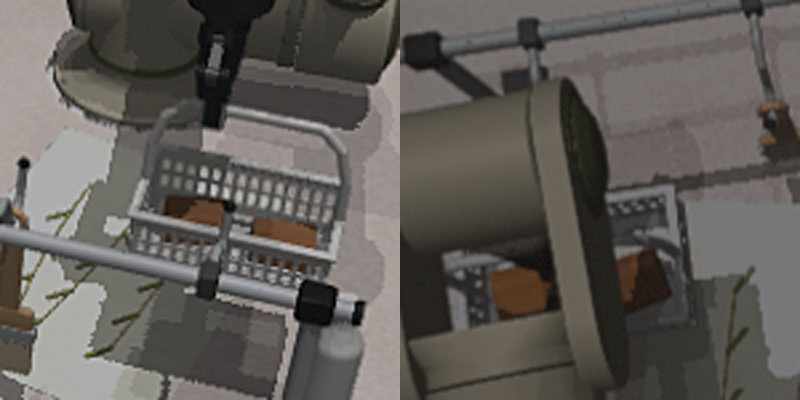

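The basket is in front of the hook (ball at scene (456,247)), level, blocks inside. I'll compute the bar pose from the scene depth and pixels.

Run:
```python
from h import *
ds=np.load('scene4.npy');im=cv2.imread('pics/scene4.png').astype(int)
P=np.array([np.r_[dep('scene',u,v,ds[v,u]),u,v] for v in range(200,240) for u in range(425,505) if ds[v,u]>0])
C=np.array([574.5,292.1]);y=np.radians(11.1);R=np.array([[np.cos(y),-np.sin(y)],[np.sin(y),np.cos(y)]])
P[:,:2]=(P[:,:2]-C)@R
for a in(190+370-370,):pass
B=P[(P[:,2]>310)&(P[:,2]<340)&(P[:,0]>-130)&(P[:,0]<-70)&(P[:,1]>-15)]
print(len(B),B[:,:3].mean(0),np.polyfit(B[:,1],B[:,0],1),np.polyfit(B[:,1],B[:,2],1),B[:,1].max())
for u,v in((440.5,209.4),(455.6,209.5),(475,214),(490.7,218.7)):
    p=atz('scene',u,v,.322)*1000;print((p[:2]-C)@R)
g=np.array([477.6,239.6]);print('tcp rail',(g-C)@R)
# right-end bend/outer arm and rim extents
Q=P=np.array([np.r_[dep('scene',u,v,ds[v,u]),u,v] for v in range(225,290) for u in range(410,510) if ds[v,u]>0]);Q[:,:2]=(Q[:,:2]-C)@R
W=Q[(Q[:,2]>170)&(Q[:,2]<240)&(Q[:,0]<-30)&(Q[:,0]>-175)]
print('basket y range',np.percentile(W[:,1],[1,99]),np.percentile(W[:,0],[1,99]))
```

```text
187 [-101.21458041   32.37040725  323.13177606] [ 1.47418532e-03 -1.01262300e+02] [-7.68695104e-02  3.25620073e+02] 80.90246668250761
[-100.45881279  -54.680644  ]
[-112.34532911  -21.16998582]
[-109.828109     24.64993636]
[-103.6543029    61.78413846]
tcp rail [-105.19466238  -32.8624863 ]
basket y range [-85.88011167  92.80485098] [-164.43752376  -46.63950759]
```

```bash
python3 -m pendant '[[[6,1,1],0,-1],[[12,2,1],0,-1],[[16,3,1],0,-1],[[18,3,1],0,-1],[[18,3,1],0,-1],[[16,3,0],0,-1],[[10,2,0],0,-1],[[4,0,0],0,-1],[[0,0,0],0,-1],[[0,0,0],0,-1],[[0,0,0],0,-1]]'
```

```text
time_s: 9.55
position: [0.5856, 0.2571, 0.3089]
tool_rot: [[-0.185, 0.982, -0.033], [0.983, 0.186, 0.007], [0.013, -0.031, -0.999]]
ft_force: [0.3, -0.1, -3.0]
grip_width: 0.0067
```

```bash
python3 -m pendant '[[[-4,0,-6],0,-1],[[0,0,-12],0,-1],[[0,0,-14],0,-1],[[0,0,-12],0,-1],[[0,0,-6],0,-1],[[0,0,0],0,-1],[[0,0,0],0,-1]]'
python3 - <<'E'
from h import *
im,d=viewer.get_image('scene');cv2.imwrite('pics/s5.png',cv2.resize(im[190:310,380:540,::-1],(800,600),interpolation=cv2.INTER_CUBIC))
E
```

```text
time_s: 10.42
position: [0.5803, 0.2571, 0.2555]
tool_rot: [[-0.186, 0.982, -0.034], [0.983, 0.186, 0.007], [0.013, -0.032, -0.999]]
ft_force: [-1.2, -0.4, -2.1]
grip_width: 0.0065
```

View pics/s5.png

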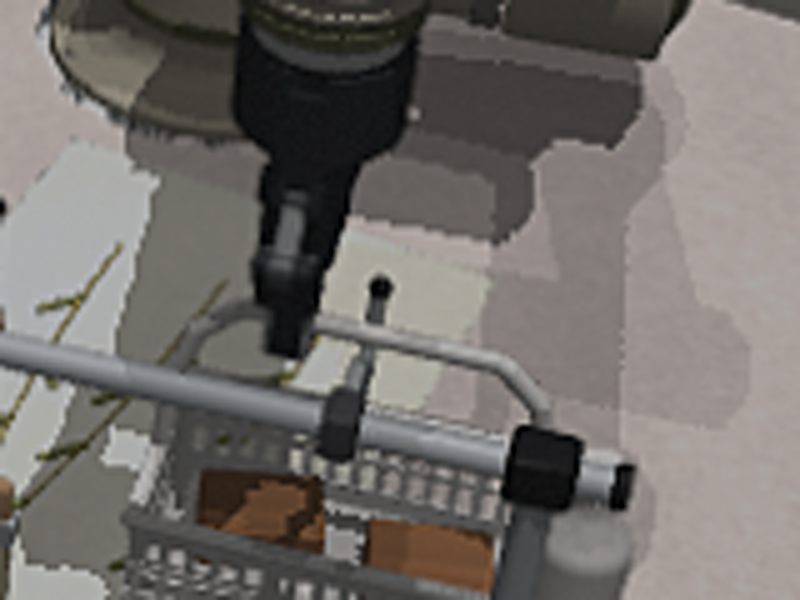

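The bar (crop (375,328)) lies between the tip ball (380,288) and the clamp, i.e. in the U's mouth. I'll lower gently, watching the force.

```bash
python3 -m pendant '[[[0,0,-5],0,-1],[[0,0,-6],0,-1],[[0,0,-5],0,-1],[[0,0,-2],0,-1],[[0,0,0],0,-1]]'; python3 -m pendant '[[[0,0,-3],0,-1],[[0,0,-2],0,-1],[[0,0,0],0,-1]]'
```

```text
time_s: 11.1
position: [0.5804, 0.2571, 0.2365]
tool_rot: [[-0.186, 0.982, -0.033], [0.983, 0.186, 0.007], [0.013, -0.031, -0.999]]
ft_force: [0.7, -0.7, -2.6]
grip_width: 0.0068
time_s: 11.48
position: [0.5804, 0.2571, 0.2314]
tool_rot: [[-0.186, 0.982, -0.033], [0.983, 0.186, 0.007], [0.013, -0.031, -0.999]]
ft_force: [-0.7, -0.3, -3.4]
grip_width: 0.0063
```

Bar is at about z 248; no contact yet.

```bash
for i in 1; do python3 -m pendant '[[[0,0,-1.5],0,-1],[[0,0,0],0,-1]]'; python3 -m pendant '[[[0,0,-1.5],0,-1],[[0,0,0],0,-1]]'; done
```

```text
time_s: 11.72
position: [0.5806, 0.2572, 0.2304]
tool_rot: [[-0.186, 0.982, -0.032], [0.983, 0.186, 0.008], [0.014, -0.03, -0.999]]
ft_force: [-0.3, -1.5, -1.7]
grip_width: 0.0069
time_s: 11.98
position: [0.5808, 0.2572, 0.2299]
tool_rot: [[-0.186, 0.982, -0.03], [0.983, 0.186, 0.008], [0.014, -0.028, -1.0]]
ft_force: [-1.2, -0.5, 0.5]
grip_width: 0.0068
```

The weight is now on the hook. Release gently.

```bash
python3 -m pendant '[[[0,0,0],0,-0.8],[[0,0,0],0,-0.7],[[0,0,0],0,-0.5],[[0,0,0],0,-0.2],[[0,0,0],0,0],[[0,0,0],0,0],[[0,0,0],0,0],[[0,0,0],0,0]]' 20
python3 - <<'E'
from h import *
im,d=viewer.get_image('scene');cv2.imwrite('pics/s6.png',cv2.resize(im[190:310,380:540,::-1],(800,600),interpolation=cv2.INTER_CUBIC))
E
```

```text
time_s: 12.98
position: [0.581, 0.2573, 0.2299]
tool_rot: [[-0.186, 0.982, -0.03], [0.983, 0.186, 0.009], [0.014, -0.027, -1.0]]
ft_force: [0.4, 0.0, -0.4]
grip_width: 0.0426
```

View pics/s6.png

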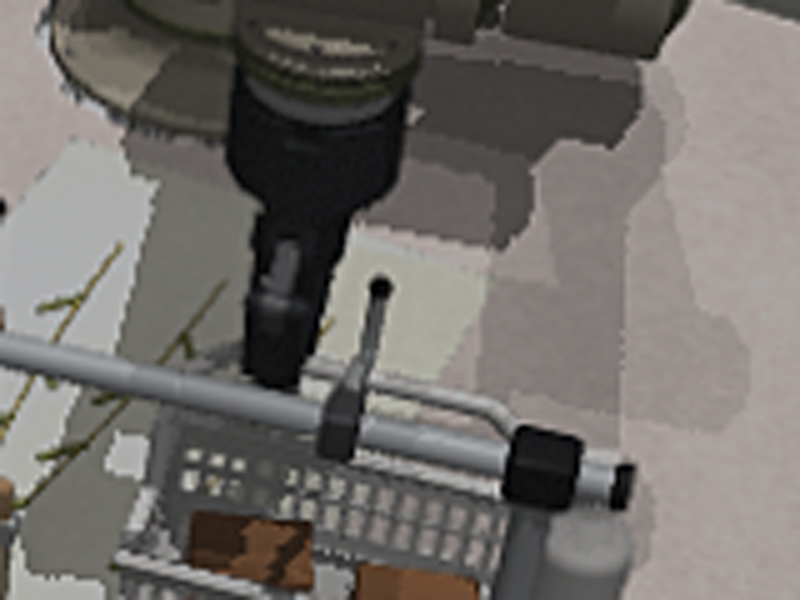

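The basket hangs on the hook's wire (bar at crop (360,375)) with the fingers open. I'll retreat straight up, then back.

```bash
python3 -m pendant '[[[0,0,4],0,0],[[0,0,8],0,0],[[0,0,14],0,0],[[0,0,20],0,0],[[0,0,30],0,0],[[0,0,30],0,0],[[-20,-20,20],0,0],[[-40,-40,0],0,0],[[-40,-40,0],0,0],[[-40,-40,0],0,0],[[-20,-40,0],0,0],[[0,0,0],0,0]]'
python3 -m pendant '[[[-20,-40,0],0,0],[[0,-50,0],0,0],[[0,-50,0],0,0],[[0,-40,0],0,0],[[0,0,0],0,0],[[0,0,0],0,0],[[0,0,0],0,0],[[0,0,0],0,0],[[0,0,0],0,0],[[0,0,0],0,0]]'
python3 - <<'E'
from h import *
D={}
for k in (0,):
  for n in('scene','top'):
    im,d=viewer.get_image(n);D[n]=im[:,:,::-1];np.save(n+'7.npy',d);cv2.imwrite(f'pics/{n}7.png',D[n])
cv2.imwrite('pics/c7.png',np.vstack([np.hstack([cv2.resize(D['scene'][180:330,380:530],(400,400),interpolation=2),cv2.resize(D['top'][170:320,110:260],(400,400),interpolation=2)]),np.hstack([cv2.resize(D['scene'][170:320,150:450],(400,200)),cv2.resize(D['top'],(400,200))])]))
E
```

```text
time_s: 14.52
position: [0.4152, 0.0731, 0.37]
tool_rot: [[-0.186, 0.982, -0.016], [0.982, 0.187, 0.008], [0.011, -0.014, -1.0]]
ft_force: [0.4, 0.2, 0.9]
grip_width: 0.0427
time_s: 15.78
position: [0.3973, -0.1069, 0.375]
tool_rot: [[-0.195, 0.981, -0.008], [0.981, 0.195, 0.007], [0.008, -0.006, -1.0]]
ft_force: [-0.7, -0.1, -0.4]
grip_width: 0.0425
```

View pics/c7.png

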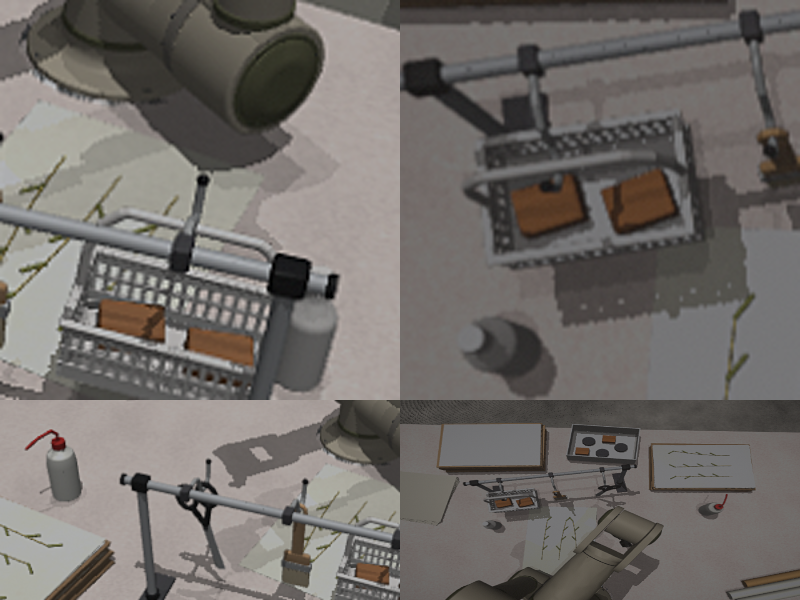

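The basket hangs on the hook with both blocks inside, and bottles, brush and scissors are in place. I'll wait, then measure tilt, centring and stillness from depth.

```bash
cat > m.py <<'E'
from h import *
def meas(d):
    C=np.array([574.5,292.1]);y=np.radians(11.1);R=np.array([[np.cos(y),-np.sin(y)],[np.sin(y),np.cos(y)]])
    P=np.array([dep('top',u,v,d[v,u]) for v in range(205,275) for u in range(125,230) if d[v,u]>0]);P[:,:2]=(P[:,:2]-C)@R
    m=(P[:,2]>135)&(P[:,2]<185)&(abs(P[:,1])<110)&(abs(P[:,0])<75);W=P[m];c=None
    for _ in range(6):
        c=np.linalg.lstsq(np.c_[W[:,:2],np.ones(len(W))],W[:,2],rcond=None)[0]
        e=W[:,2]-np.c_[W[:,:2],np.ones(len(W))]@c;W=W[abs(e)<max(4,1.5*e.std())]
    print('rim n',len(W),'tilt x,y deg',np.degrees(np.arctan(c[:2])).round(1),'z',c[2].round(1),'x',np.percentile(W[:,0],[1,99]).round(),'y',np.percentile(W[:,1],[1,99]).round())
E
python3 -c "
from m import *
meas(np.load('top7.npy'))"
python3 -m pendant '[[[0,0,0],0,0],[[0,0,0],0,0],[[0,0,0],0,0],[[0,0,0],0,0],[[0,0,0],0,0],[[0,0,0],0,0],[[0,0,0],0,0],[[0,0,0],0,0],[[0,0,0],0,0],[[0,0,0],0,0],[[0,0,0],0,0],[[0,0,0],0,0]]' >/dev/null
python3 -c "
from m import *
a=cv2.imread('pics/scene7.png').astype(int)
for i in range(4):
    meas(viewer.get_image('top')[1])
    s=viewer.get_image('scene')[0][:,:,::-1].astype(int);print('diff',abs(s-a)[240:330,390:500].mean(),abs(s-a)[340:,300:].mean());a=s
"
```

```text
rim n 779 tilt x,y deg [ 1.2 -1.5] z 157.3 x [-58.  62.] y [-95.  90.]
rim n 787 tilt x,y deg [ 1.5 -1.3] z 157.2 x [-58.  61.] y [-95.  91.]
diff 0.8726262626262626 0.4386064425770308
rim n 822 tilt x,y deg [ 1.3 -1.3] z 157.1 x [-57.  62.] y [-95.  90.]
diff 0.6798316498316498 0.4405182072829132
rim n 830 tilt x,y deg [ 1.2 -1.4] z 157.0 x [-58.  62.] y [-95.  91.]
diff 0.6532996632996633 0.4406022408963585
rim n 799 tilt x,y deg [ 1.2 -1.2] z 157.2 x [-58.  62.] y [-95.  91.]
diff 0.6006060606060606 0.44296218487394956
```

Tilt is about 1.3° and steady, centred within about 2 mm, rim at z 157 as expected. Handing in.

```bash
python3 -c "
from rig import ticket
print(ticket.close_job())"
```

```text
the job is handed in; nothing more can be done
None
```

The basket is hanging on the empty hook with both wooden blocks inside. I've handed the job in, after about 18 s of robot time. I gripped the handle 36 mm to one side of its middle so the fingers cleared the hook wire. I then lifted the basket, turned it about 11° to match the rail and lowered it until the hook took the weight. After letting go I backed the arm well clear.

**Last checks:**
- **Level and still:** the basket tilts about 1.3° about each axis. Five depth measurements over about 2 s agreed to within 0.3°. A faint remaining picture change near the basket (slightly above sensor noise, and fading) suggests at most a tiny sway.
- **Centred:** the basket is within about 2 mm of the middle of its handle. The rim is at about 157 mm, as expected.
- **Surroundings:** both bottles are upright, and the scissors and brush are still on their hooks.
- **Forces:** wrist force read no more than about 4 N after each move. It was not read during the moves.

No check failed. The two estimates of the rail's angle differed slightly (11.1° and 11.6°); I used 11.1°.

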